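# Bleed the red hydraulic jack

### The arm

A 6-joint arm with a two-finger parallel gripper is mounted at the origin on a cart in front of the work surface, level with it; the furniture and walls round the work are solid. World frame = base frame: x ahead of the robot, y to its left, z up, the work surface at z = 0. Lengths are in mm, angles in rad, forces in N, time in s.
With the tool pointing down it reaches from about 300 to 775 mm from the base axis. Payload 14.6 kg.
Tool frame: the origin (TCP) lies on the centre line of the jaws, within the pads' length; the fingertips stand 17 mm ahead of it and the grasp point (between the pads) lies 2 mm behind it; z points along the fingers, y is the line along which they close (so a half turn about z gives the same grasp; the last joint's range is limited). The gripper opens to 94 mm and grips with 3 to 60 N. Pads are 16 mm wide; open, the fingers measure 119 mm over their backs; the gripper's body (75 mm by 177 mm) begins 78 mm behind the grasp point.
Start: joints at [1.267, 0.3, 1.521, -0, 1.321, -0.067], TCP at [129.024, 534.642, 222.446] pointing down, gripper open.
Joint ranges: [-3.03, 3.03], [-0.79, 2.21], [0.23, 2.52], [-1.04, 4.18], [0, 3.07], [-2.55, 2.55]. Speed limits (rad/s): [2.22, 2.22, 2.57, 3.14, 3.14, 3.14].

### API

Orientations are given as a unit quaternion [w, x, y, z].
In Python, from rig import env, optics gives the robot as it stands (env), with the cameras (optics).
- The arm moves only by the tool nudge_tcp, called after "Emit:" as name(argument=value, ...) on one line, values as JSON. Schema: {"type":"object","properties":{"ticks":{"type":"object","properties":{"dx":{"type":"array","items":{"type":"number"},"minItems":1,"maxItems":12},"dy":{"type":"array","items":{"type":"number"},"minItems":1,"maxItems":12},"dz":{"type":"array","items":{"type":"number"},"minItems":1,"maxItems":12},"twist":{"type":"array","items":{"type":"number"},"minItems":1,"maxItems":12}},"additionalProperties":false,"required":["dx","dy","dz","twist"]},"finger_gap":{"type":"number"},"grip_n":{"type":"number"},"only":{"type":"string"},"quiet":{"type":"boolean"},"lines":{"type":"string"}},"required":["ticks"],"additionalProperties":false}. ticks is an object with one list for each field, all of the same length, 1 to 12, a row being the entries at one place: dx, dy, dz (the shift in mm), twist (a turn about the tool's z in rad); each row is the pose to reach, as a shift and turn from the pose commanded when the call began, along the tool's axes at that moment; what a row does not reach only later rows make up. A row lasts 1/12 s, in which the tool goes at most 41.7 mm and 0.125 rad, less where a joint would pass 70% of its speed; a pose out of reach is approached as far as the arm can. finger_gap is the opening from 0.0 (shut) to 1.0 (fully open), set as the call begins (left out keeps the last). The fingers move at their own pace and stop on an object; grip_n is the grip in N (left out, the last holds). Time passes only in rows, so rows that do not move let the fingers close. The tool returns the time, the measured TCP pose, the force, the opening and the grip force at its end. only (a regular expression) keeps the lines of the reply that match it, lines (a string "A,B") keeps lines A to B, and quiet returns only ok. Input that does not fit is refused with a message, and nothing moves.
- env.state(): the state, without advancing time (a new reading comes with each control period).
- optics.grab_frame(name): name is "scene" or "top"; returns the picture (384x512x3 uint8, red, green, blue); there is no depth.
- optics.camera_info(name): a dict with "fx", "fy", "cx", "cy" (pixels), "position" and "rotation" of the camera in the world. Camera axes: x right, y down, z forward; pixel columns grow to the right and rows downward; lengths in mm; the calibration is good to about 2 mm. A picture is of the moment at which its call begins. camera_info takes no time and is no camera call.
- env.sign_off(): hands the job in; it is judged then, once.
The state is a dict: "t": time; "q": joint angles; "qd": joint speeds; "tau": joint torques, N m; "tool_pos": TCP position; "ee_rot": TCP orientation; "contact_force": force on the tool from outside, world axes, zero at the start; "ft_torque": the same for the moment, N m; "opening": opening from 0.0 (shut) to 1.0 (fully open); "gripper_force": force on a finger pad.
Only numpy, scipy, OpenCV 4.12 (cv2) and the standard library are available. Lean on these libraries where they do the work, as an engineer would, in place of code of your own. Each camera call takes 0.05 s, during which the arm holds its last target. There are 200 camera calls.

### The job

The red bottle jack has just been topped up and has air in its pump: work its hand lever through at least three full strokes, each time all the way down and then all the way back up. Finish with the lever let go and fully raised, and leave the lever of the blue jack alone.

Things in the scene. Friction and masses are not known exactly. Their poses are not given: they have to be found in the camera images.
- red_jack_lever (a joint): Angle of the red jack's pump lever about its hinge: 0 = fully raised (its rest), 0.734 rad = fully down on its stop. Level at 0.367, equal slopes of 21 degrees at both ends. A spring brings the lever back up by itself in well under 1 s when let go; pressing at the grip takes about 4 N at the top and 9 N at the bottom.
- red_jack_grip (a point): Middle of the flat top of the red plastic grip (106 long, 40 wide, 26 thick, black rings) at the free end of the red jack's lever; moves with it. x runs along the lever toward the jack, z out of the top face. Hinge: 200 mm along +x, 13 mm along -z, 130 mm above the bench, its axis level, along y. The lever points roughly at the robot; this point is 213 mm high when raised, 70 mm when fully down.
- blue_jack_lever (a joint): Angle of the blue jack's pump lever about its hinge: 0 = fully raised (its rest), 0.734 rad = fully down on its stop. Same spring as the red one. Not to be worked.
- blue_jack_grip (a point): The same point on the blue jack, beside the red one (left or right of it) and alike in all but colour. Each jack is a painted upright cylinder 88 mm across, 194 mm high with its steel ram, centred 50 mm behind the hinge, on a dark steel foot 150 x 110 mm that is fixed to the bench.

How it is judged (in metres and radians):
On the way, in this order (a step that is already met when the one before it is completed fails the run):
1. red lever fully down, first stroke (value of joint red_jack_lever above 0.6 rad), for 0.05 s.
2. red lever fully back up after the first stroke (value of joint red_jack_lever below 0.12 rad), for 0.05 s.
3. red lever fully down, second stroke (value of joint red_jack_lever above 0.6 rad), for 0.05 s.
4. red lever fully back up after the second stroke (value of joint red_jack_lever below 0.12 rad), for 0.05 s.
5. red lever fully down, third stroke (value of joint red_jack_lever above 0.6 rad), for 0.05 s.
At the end, for the whole second after the job is handed in: After three full strokes (each down past 0.6 rad, that is to within about 25 mm of the lowest grip position, and back up to under 0.12 rad) the red lever is let go and at rest, fully raised (under 0.12 rad); the blue lever is raised too (value of joint each of red_jack_lever, blue_jack_lever below 0.12 rad and velocity of joint red_jack_lever below 0.05 rad/s); the robot touches nothing.
It fails at once if the blue jack's lever is pressed down (more than 0.2 rad) (value of joint blue_jack_lever above 0.2 rad).
It also fails if it takes over 51 s, if anything falls off the work surface, if the arm or the gripper's body presses on something with over 40 N, if the wrist force passes 120 N, or if a joint passes its speed limit or range.

## Working session

There is one attempt and no reset: what is moved stays moved. The work goes in short steps, Python scripts to look and compute and a tool call to move; the robot and the scene stay as the last step left them, time stands still between calls to the robot, and variables do not carry over. Pictures are saved under pics/ and viewed, at most 10 in all, crops included, and the job is handed in when it is done.

```bash
mkdir -p pics; ls
```

Run:
```python
from rig import env, optics
import cv2,numpy as np
for n in("scene","top"):
    cv2.imwrite(f"pics/{n}0.png",optics.grab_frame(n)[:,:,::-1]); print(n,optics.camera_info(n))
s=env.state();print(s['t'],s['tool_pos'],s['ee_rot'])
```

```text
pics
rig.py
scene {'fx': 351.1258232090554, 'fy': 351.1258232090554, 'cx': 257.9354907484124, 'cy': 193.77123893896362, 'position': array([ -43.92614546, -598.31873556,  730.59857444]), 'rotation': array([-0.44292941,  0.80025586, -0.35368728,  0.19572789])}
top {'fx': 486.87574197321203, 'fy': 486.87574197321203, 'cx': 268.6330172766192, 'cy': 193.51527399152369, 'position': array([ 396.43495801,  -37.14465085, 1602.99584678]), 'rotation': array([ 0.04645446, -0.70386428,  0.7072479 , -0.04709003])}
0.1 [128.96064645 534.44232129 221.96736721] [-1.15320190e-04  1.18133969e-01  9.92997537e-01 -4.92741285e-04]
```

View pics/scene0.png

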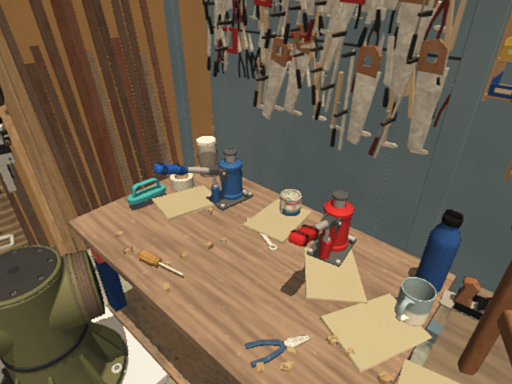

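View pics/top0.png

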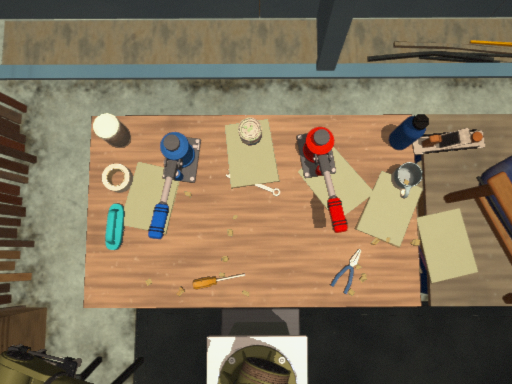

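The scene shows the blue jack left and the red one right, both levers raised. In the top view the red grip runs from about (332,197) to (341,231), and the blue grip is at about (158,220). Next I locate the red grip precisely.

Create h.py:
```python
from rig import env, optics
import cv2,numpy as np
from scipy.spatial.transform import Rotation as R
from scipy.optimize import least_squares
def cam(n):
    c=optics.camera_info(n);w,x,y,z=c['rotation'];return c,R.from_quat([x,y,z,w]).as_matrix()
def back(n,uv,z):
    c,M=cam(n);d=M@np.array([(uv[0]-c['cx'])/c['fx'],(uv[1]-c['cy'])/c['fy'],1]);p=c['position']
    return p+d*(z-p[2])/d[2]
def proj(n,P):
    c,M=cam(n);q=M.T@(np.asarray(P)-c['position']);return q[:2]/q[2]*c['fx']+[c['cx'],c['cy']]
def totool(d):
    w,x,y,z=env.state()['ee_rot'];return R.from_quat([x,y,z,w]).inv().apply(d)
```

Run:
```python
from h import *
def blobs(n,lo):
    im=cv2.imread(f"pics/{n}0.png");h=cv2.cvtColor(im,cv2.COLOR_BGR2HSV)
    m=cv2.inRange(h,(0,170,90),(6,255,255))|cv2.inRange(h,(174,170,90),(180,255,255)) if lo=='r' else cv2.inRange(h,(105,150,60),(120,255,255))
    m=cv2.morphologyEx(m,cv2.MORPH_CLOSE,np.ones((5,5)))
    N,_,s,c=cv2.connectedComponentsWithStats(m)
    for i in range(1,N):
        if s[i,4]>100: print(n,lo,s[i],c[i].round(1), back(n,c[i],205).round() )
for n in("scene","top"):
    for l in "rb": blobs(n,l)
for uv in [(328,182),(341,231)]: print(back("top",uv,205).round())
print("ram top",back("top",(320,131),194).round(),back("scene",(341,196),194).round())
```

```text
scene r [223  27  15  27 152] [232.6  40.1] [2419. 1964.  205.]
scene r [319 200  35  59 987] [336.6 229.3] [ 585. -284.  205.]
scene r [289 226  28  20 376] [302.3 235.2] [ 510. -236.  205.]
scene b [489  74  23  25 175] [497.6  87.3] [2268. -264.  205.]
scene b [154 163  33  11 272] [169.2 168.8] [497. 276. 205.]
scene b [212 172  30  30 125] [227.1 190. ] [532.  45. 205.]
scene b [ 421  225   40   66 1484] [440.6 254.2] [ 662. -502.  205.]
scene b [104 285  15  26 104] [111.1 298.6] [109. -80. 205.]
top r [303 127  31  35 531] [316.8 143.8] [ 729. -181.  205.]
top r [328 198  20  35 451] [337.1 215. ] [ 519. -236.  205.]
top b [401 118  24  31 276] [410.8 132.2] [ 763. -459.  205.]
top b [161 133  33  34 492] [180.1 151.1] [709. 220. 205.]
top b [149 204  19  34 429] [158.2 220.9] [505. 279. 205.]
[ 616. -212.  205.]
[ 473. -246.  205.]
ram top [ 771. -192.  194.] [ 740. -205.  194.]
```

Run:
```python
from h import *
p=env.state()['tool_pos'];print(totool(np.array([509,-237,300])-p).round(1))
```

```text
[-550.4 -660.8  -77.4]
```

Emit:
nudge_tcp(ticks={"dx": [0,0,-26,-52,-78,-104,-130,-156,-182,-208,-234,-260],"dy": [0,0,-31,-62,-93,-124,-155,-186,-217,-248,-279,-310],"dz": [-40,-78,-78,-78,-78,-78,-78,-78,-78,-78,-78,-78],"twist": [0,0,0,0,0,0,0,0,0,0,0,0]}, finger_gap=0, grip_n=20)

```text
t: 1.1
tool_pos: [309.2, 170.5, 300.5]
ee_rot: [0.0, 0.118, 0.993, 0.0]
contact_force: [1.2, 1.2, -0.3]
opening: 0.186
gripper_force: 0.0
```

Run:
```python
from h import *
p=env.state()['tool_pos'];print(totool(np.array([509,-237,300])-p).round(1))
```

```text
[-289.7 -349.3    0.5]
```

Emit:
nudge_tcp(ticks={"dx": [-26,-52,-78,-104,-130,-156,-182,-208,-234,-260,-290,-290],"dy": [-31,-62,-93,-124,-155,-186,-217,-248,-279,-310,-348,-348],"dz": [0,0,0,0,0,0,0,0,0,0,0,0],"twist": [0,0,0,0,0,0,0,0,0,0,0,0]})

```text
t: 2.1
tool_pos: [510.1, -238.5, 298.5]
ee_rot: [-0.001, 0.12, 0.993, 0.0]
contact_force: [-0.3, 0.6, -0.8]
opening: 0.005
gripper_force: 0.0
```

Run:
```python
from h import *
p=env.state()['tool_pos'];print(p,totool(np.array([509,-237,300])-p).round(1))
for n in("scene","top"):cv2.imwrite(f"pics/{n}1.png",optics.grab_frame(n)[:,:,::-1])
```

```text
[ 510.14871877 -238.54708585  298.52423896] [ 1.5  1.2 -1.5]
```

View pics/scene1.png

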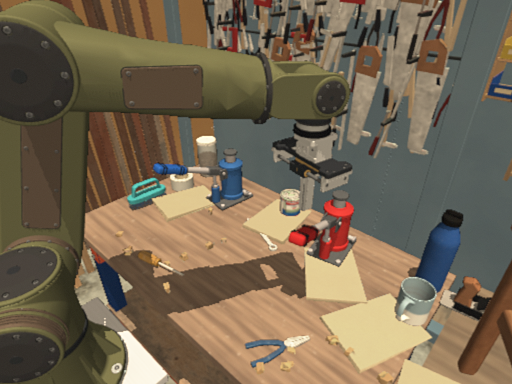

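The closed fingertips, at about (308,210), stand right above the red grip at (303,234). I'll press the first stroke.

Emit:
nudge_tcp(ticks={"dx": [0,0,0,0,0,0,0,0],"dy": [0,0,0,0,0,0,0,0],"dz": [35,55,65,75,90,105,120,135],"twist": [0,0,0,0,0,0,0,0]})

```text
t: 2.87
tool_pos: [509.5, -233.7, 166.6]
ee_rot: [0.001, 0.118, 0.993, -0.001]
contact_force: [-3.4, -0.4, 8.2]
opening: 0.01
gripper_force: 3.5
```

Run:
```python
from h import *
for n in("scene",):cv2.imwrite(f"pics/{n}2.png",optics.grab_frame(n)[150:320,200:400,::-1].repeat(3,0).repeat(3,1))
```

```text
(no output)
```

View pics/scene2.png

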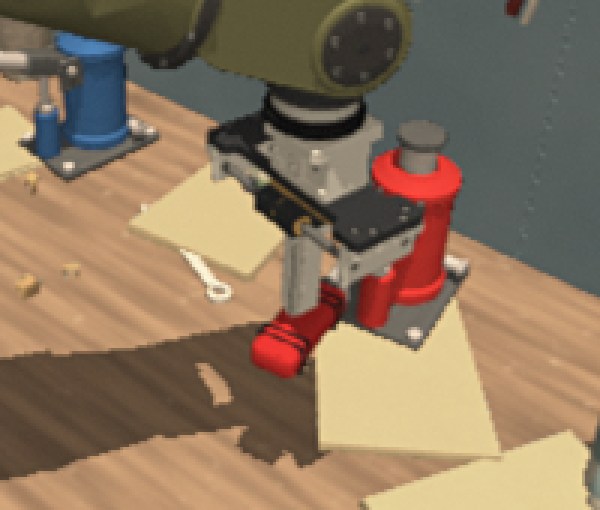

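The closed fingers sit on the grip, in crop pixels at about (300,310), near its middle. The lever is about level and the body is clear of the jack, so I continue down.

Emit:
nudge_tcp(ticks={"dx": [0,0,0,0,0,0,0],"dy": [0,0,0,0,0,0,0],"dz": [15,30,45,57,66,68,68],"twist": [0,0,0,0,0,0,0]})

```text
t: 3.5
tool_pos: [510.4, -233.8, 99.2]
ee_rot: [0.002, 0.118, 0.993, -0.0]
contact_force: [-0.8, 0.8, 8.1]
opening: 0.003
gripper_force: 4.0
```

Run:
```python
from h import *
for n in("scene",):cv2.imwrite(f"pics/{n}3.png",optics.grab_frame(n)[150:320,200:400,::-1].repeat(3,0).repeat(3,1))
```

```text
(no output)
```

View pics/scene3.png

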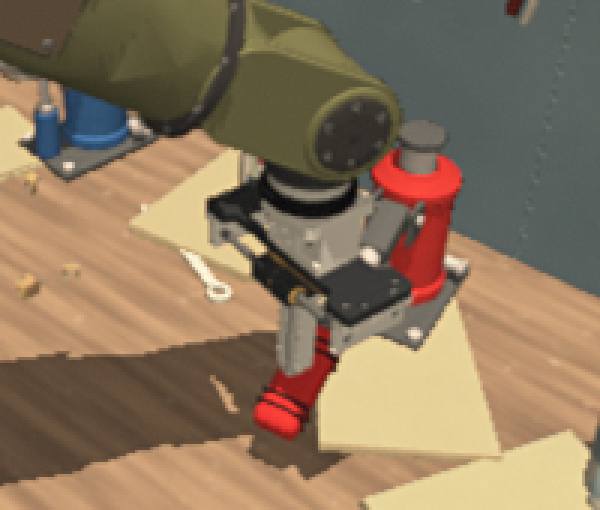

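The lever is now steeply down with the force at 8 N. I press a little further to feel the stop.

Emit:
nudge_tcp(ticks={"dx": [0,0],"dy": [0,0],"dz": [4,4],"twist": [0,0]})

```text
t: 3.72
tool_pos: [510.6, -233.8, 95.5]
ee_rot: [0.002, 0.118, 0.993, -0.001]
contact_force: [0.7, 0.2, 8.3]
opening: 0.004
gripper_force: 4.0
```

Emit:
nudge_tcp(ticks={"dx": [0,0],"dy": [0,0],"dz": [4,4],"twist": [0,0]})

```text
t: 3.88
tool_pos: [510.7, -233.9, 91.6]
ee_rot: [0.002, 0.118, 0.993, -0.001]
contact_force: [1.3, -0.6, 8.5]
opening: 0.007
gripper_force: 4.0
```

Emit:
nudge_tcp(ticks={"dx": [0,0,0,0,0,0,0,0,0],"dy": [0,0,0,0,0,0,0,0,0],"dz": [-30,-60,-90,-120,-150,-170,-170,-170,-170],"twist": [0,0,0,0,0,0,0,0,0]})

```text
t: 4.63
tool_pos: [509.2, -233.5, 259.1]
ee_rot: [-0.0, 0.118, 0.993, 0.0]
contact_force: [0.2, -0.2, -0.4]
opening: 0.005
gripper_force: 0.0
```

Run:
```python
from h import *
for n in("scene",):cv2.imwrite(f"pics/{n}4.png",optics.grab_frame(n)[150:320,200:400,::-1].repeat(3,0).repeat(3,1))
```

```text
(no output)
```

View pics/scene4.png

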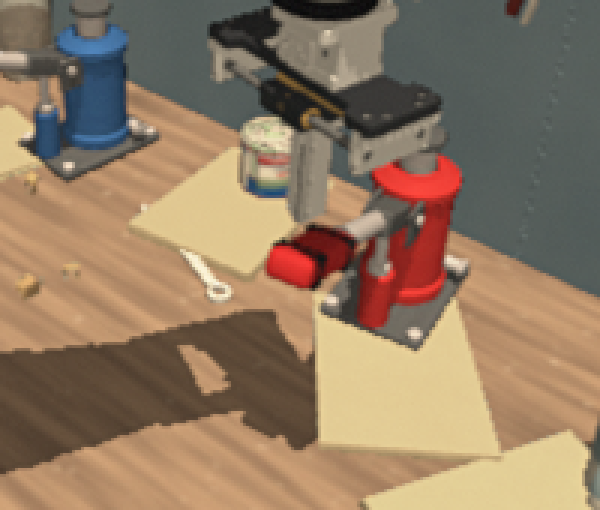

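The lever has sprung fully up and the fingers are clear of it. Second stroke next.

Emit:
nudge_tcp(ticks={"dx": [0,0,0,0,0,0,0,0,0,0,0,0],"dy": [-3,-3,-3,-3,-3,-3,-3,-3,-3,-3,-3,-3],"dz": [15,30,45,65,85,105,125,145,160,168,171,171],"twist": [0,0,0,0,0,0,0,0,0,0,0,0]})

```text
t: 5.68
tool_pos: [508.7, -236.7, 87.9]
ee_rot: [-0.0, 0.118, 0.993, 0.0]
contact_force: [-1.3, 0.4, 9.3]
opening: 0.008
gripper_force: 4.1
```

Emit:
nudge_tcp(ticks={"dx": [0,0],"dy": [0,0],"dz": [0,0],"twist": [0,0]})

```text
t: 5.85
tool_pos: [508.6, -236.7, 88.3]
ee_rot: [-0.0, 0.118, 0.993, 0.0]
contact_force: [-1.4, 2.0, 8.5]
opening: 0.009
gripper_force: 4.1
```

Emit:
nudge_tcp(ticks={"dx": [0,0,0,0,0,0,0,0,0,0],"dy": [0,0,0,0,0,0,0,0,0,0],"dz": [-30,-60,-90,-120,-150,-170,-170,-170,-170,-170],"twist": [0,0,0,0,0,0,0,0,0,0]})

```text
t: 6.68
tool_pos: [508.2, -236.7, 256.5]
ee_rot: [-0.001, 0.118, 0.993, 0.001]
contact_force: [-0.8, 0.2, -0.3]
opening: 0.007
gripper_force: 0.0
```

Emit:
nudge_tcp(ticks={"dx": [0,0,0,0,0,0,0,0,0,0,0,0],"dy": [0,0,0,0,0,0,0,0,0,0,0,0],"dz": [15,30,45,65,85,105,125,145,160,167,169,169],"twist": [0,0,0,0,0,0,0,0,0,0,0,0]})

```text
t: 7.68
tool_pos: [508.5, -236.8, 88.5]
ee_rot: [-0.0, 0.118, 0.993, 0.0]
contact_force: [-1.4, 1.3, 8.4]
opening: 0.004
gripper_force: 4.1
```

Emit:
nudge_tcp(ticks={"dx": [0,0],"dy": [0,0],"dz": [0,0],"twist": [0,0]})

```text
t: 7.85
tool_pos: [508.4, -236.8, 89.0]
ee_rot: [-0.0, 0.118, 0.993, 0.0]
contact_force: [-1.8, 1.2, 9.1]
opening: 0.006
gripper_force: 4.1
```

Run:
```python
from h import *
for n in("scene",):cv2.imwrite(f"pics/{n}5.png",optics.grab_frame(n)[150:320,200:400,::-1].repeat(3,0).repeat(3,1))
```

Emit:
nudge_tcp(ticks={"dx": [0,0,0,0,0,0,0,0,0,0,0,0],"dy": [0,0,0,0,0,0,0,0,0,0,0,0],"dz": [-30,-60,-90,-120,-150,-180,-210,-230,-230,-230,-230,-230],"twist": [0,0,0,0,0,0,0,0,0,0,0,0]})

```text
t: 8.9
tool_pos: [508.3, -236.8, 317.4]
ee_rot: [-0.001, 0.118, 0.993, 0.001]
contact_force: [0.1, 0.4, 0.6]
opening: 0.004
gripper_force: 0.0
```

Run:
```python
from h import *
for n in("scene",):cv2.imwrite(f"pics/{n}6.png",optics.grab_frame(n)[:,:,::-1])
```

```text
(no output)
```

View pics/scene5.png

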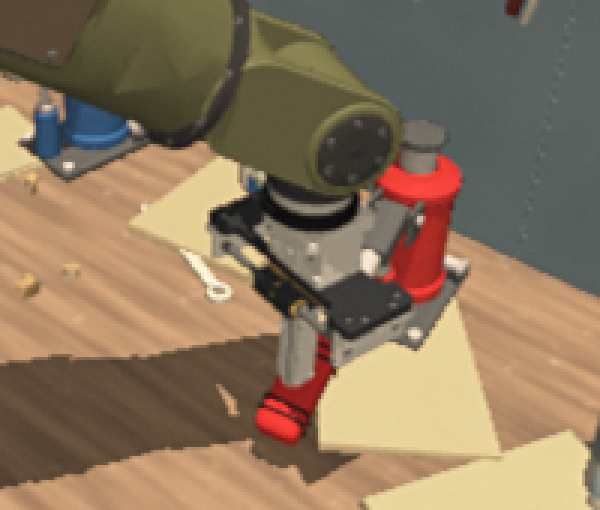

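View pics/scene6.png

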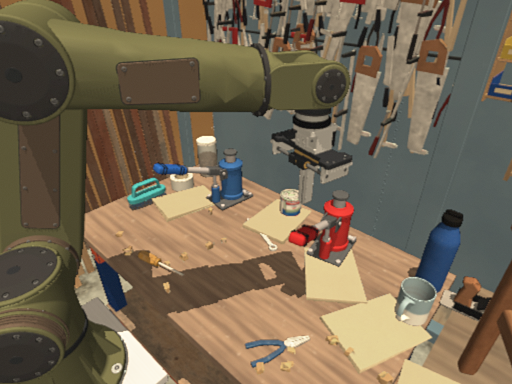

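The third stroke went fully down. Now the red grip is back up at (303,234), the blue lever is untouched at (170,169), and the gripper is clear.

```bash
python3 -c "
from rig import env, optics
print(env.sign_off())"
```

```text
the job is handed in; nothing more can be done
None
```

I worked the red jack's lever through three full strokes and let it go fully raised, left the blue lever untouched, and handed the job in at about 9 s with the gripper clear; no verdict came back.

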